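Bring the third tube of a spring-return carousel to the gate and hold it

TASK

Fit the orange square-bored handle onto the square spindle of the specimen-tube carousel, pushed fully home, then turn it clockwise (seen from above) by three clicks, so that the red-capped tube stands at the yellow gate. Do not run on past the third stop, and leave the wipes, the sanitiser and the carton where they are. The carousel springs back if let go: finish while still gripping the handle and holding the carousel at the third stop.

Things in the scene. Friction and masses are not known exactly. Their poses are not given: they have to be found in the camera images.
- handle: Loose orange plastic handle, about 120 g, 62 mm tall, standing on the counter. Origin: centre of its underside, z up. Below: a 36 mm square hub, 28 mm high, with a 21.5 mm square bore, 22 mm deep, open underneath, sides parallel to the handle's x and y. Above: a grip bar 52 mm long along x, 16 mm thick along y, from 28 to 62 mm up. Fits the spindle in any of four positions, a quarter turn apart.
- handle_grip (a point): Point in the handle's grip bar, on its axis, 48 mm above its underside: pinch the bar here, tool pointing down, fingers closing across its 16 mm (the point's y). The point's axes are the handle's.
- spindle (a point): On the carousel's axis, on the flat aluminium shoulder (56 mm diameter, 102 mm above the counter). The dark steel square spindle rises 19 mm from it, 20 mm wide, top 6 mm tapered to 16.5 mm, sides parallel to this point's x and y, which turn with the drum. The handle is home when its underside is on the shoulder (handle origin here); it then has some 4 degrees of free play each way.
- carousel (a joint): Drum angle, rad: 0 at the home stop where it starts, growing clockwise from above, 2.09 at the far stop. Clicks every 24 degrees: first stop 0.419, second 0.838, third 1.257. The torque needed peaks at 0.20 to 0.26 N m 6 degrees past each stop and falls to about 0.05 N m 6 degrees before the next; it always pulls towards home: let go, the drum runs home.
- stand: Fixed round grey base, 184 mm diameter, 18 mm high. Origin: centre of its underside, on the carousel's axis; x points to the gate. The white drum above it (172 mm diameter) carries 15 upright tubes, 24 degrees apart, at 72 mm radius, cap tops 89 mm above the counter. At home the white cap is at the gate, the red cap three places anticlockwise of it.
- third_cap (a point): Centre of the top of the red cap (18 mm diameter), 72 mm from the axis; it turns with the drum.
- gate (a point): Middle of the top of the fixed yellow gate, a 46 mm wide, 103 mm high portal on the stand, 106 mm from the carousel's axis.
- wipes: Bystander: white round canister with blue band, 94 mm diameter, 172 mm tall, 500 g, loose. Origin: centre of its underside.
- sanitiser: Bystander: clear bottle with green label and white pump, 50 x 66 mm, 161 mm tall, 350 g, loose. Origin: centre of its underside.
- carton: Bystander: white specimen carton, 85 x 120 x 45 mm high, 300 g, loose. Origin: centre of its underside.
Not all that is in view belongs to the job. Leave any blue look-alike of the stand alone.

How it is judged:
By the outcome, as a careful person would: the job done as asked, in the order asked, and still so for the second after the job is handed in, while the arm keeps its last pose, push and grip.
It also fails if it takes over 51 s, if anything falls off the work surface, if the arm or the gripper's body presses on something with over 40 N, if the wrist force passes 120 N, or if a joint passes its speed limit or range.

ROBOT

A 7-joint arm with a two-finger parallel gripper is mounted at the origin on the work surface. World frame = base frame: x ahead of the robot, y to its left, z up, the work surface at z = 0. Lengths are in m, angles in rad, forces in N, time in s.
With the tool pointing down it reaches from about 0.4 to 0.875 m from the base axis. Payload 4.4 kg.
Tool frame: the origin (TCP) lies between the finger pads, 19 mm behind the fingertips; this is the grasp point; z points along the fingers, y is the direction in which the jaws open and shut (so a half turn about z gives the same grasp; the last joint's range is limited). The gripper opens to 85 mm and grips with 20 to 120 N. Pads are 22 mm wide; open, the fingers measure 114 mm over their backs; the gripper's body (76 mm by 85 mm) begins 54 mm behind the grasp point. The pads swing forward as they close: fully open they stand 13 mm farther back than shut.
Start: joints at [-1.399, 0.628, 0.038, 1.517, -0.027, 0.996, -0.02], TCP at [0.153, 0.632, 0.25] pointing down, gripper open.
Joint ranges: [-3.06, 3.06], [-0.37, 2.12], [-1.25, 1.32], [0.18, 2.47], [-1.1, 4.24], [0.23, 1.98], [-2.94, 2.94]. Speed limits (rad/s): [2.57, 2.57, 3.14, 3.14, 3.14, 3.14, 3.14].

INTERFACE

Orientations are given as a rotation vector (axis times angle).
In Python, from plant import robot gives the robot as it stands.
- The arm moves only by the tool carry_out, never from a script. Its argument "series" is a list that holds one entry, the list of rows, each a list of 7 numbers: the closure, from -1 (fully open) to 1 (shut), so that 0 is half open, then the shift along the tool's x, y, z in mm, then the turn, a rotation vector about the tool's x, y, z in rad. A call has 1 to 10 rows; each row shifts and turns the commanded pose from where the row before left it, along the tool's axes as they then stand; what a row does not reach is not made up. A row lasts 1/8 s, in which the tool goes at most 62.5 mm and 10.7 degrees, less where a joint would pass 70% of its speed; a pose out of reach is approached as far as the arm can. A call with a gripper value outside its range is refused whole. The fingers move at their own pace and stop on an object; the grip force is fixed at half the most. Time passes only in rows, so rows that do not move let the fingers close. It gives the time, the measured TCP pose, the force and the opening at its end, in the units of the state.
- robot.get_obs(): the state, without advancing time (a new reading comes with each control period).
- robot.read_camera(name): name is "side" or "top" or "wrist"; returns (picture, depth): 384x512x3 uint8, red, green, blue; 384x512 float32, m along the optical axis (not along the pixel's ray), 0 where there is no reading.
- robot.calibration(name): a dict with "fx", "fy", "cx", "cy" (pixels), "origin" and "attitude" of the camera in the world; the wrist camera has in their place "mount" (4x4, takes a point from camera to tool coordinates, whose origin is the TCP and whose axes are the flange's). Camera axes: x right, y down, z forward; pixel columns grow to the right and rows downward; lengths in m; the calibration is good to about 2 mm. A picture is of the moment at which its call begins: read the wrist's pose just before it. calibration takes no time and is no camera call.
- robot.close_job(): hands the job in, once; it reports no verdict.
The state is a dict: "time": time; "qpos": joint angles; "joint_vel": joint speeds; "joint_efforts": joint torques, N m; "eef_pos": TCP position; "orientation": TCP orientation; "wrist_force": force on the tool from outside, world axes, zero at the start; "torque": the same for the moment, N m; "grip_width": finger opening in m.
Only numpy, scipy, OpenCV 4.12 (cv2) and the standard library are available. Lean on these libraries where they do the work, as an engineer would, in place of code of your own. Each camera call takes 0.05 s, during which the arm holds its last target. There are 200 camera calls.

## Working session

There is one attempt and no reset: what is moved stays moved. The work goes in short steps, Python scripts to look and compute and a tool call to move; the robot and the scene stay as the last step left them, time stands still between calls to the robot, and variables do not carry over. Pictures are saved under pics/ and viewed, about 8 in all and at most 12, crops included, and the job is handed in when it is done.

Besides the shell and the picture viewer there is one more tool, called after "Request:" in YAML: its name, and indented under it one key for each argument. carry_out: Moves the arm, as the interface text tells. Its arguments: {"type":"object","properties":{"series":{"type":"array"}},"required":["series"]}

```bash
mkdir -p pics; ls
cat > h.py <<'E'
import numpy as np, cv2
from scipy.spatial.transform import Rotation as R
from plant import robot
def cam(name):
    c=robot.calibration(name)
    if 'mount' in c:
        o=robot.get_obs(); T=np.eye(4); T[:3,:3]=R.from_rotvec(o['orientation']).as_matrix(); T[:3,3]=o['eef_pos']
        M=T@np.array(c['mount'])
    else:
        M=np.eye(4); A=np.array(c['attitude']); M[:3,:3]=A if A.shape==(3,3) else R.from_rotvec(A).as_matrix(); M[:3,3]=c['origin']
    im,d=robot.read_camera(name); return c,M,im,d
def plane(c,M,uv,z):
    uv=np.atleast_2d(uv).astype(float)
    r=np.c_[(uv[:,0]-c['cx'])/c['fx'],(uv[:,1]-c['cy'])/c['fy'],np.ones(len(uv))]@M[:3,:3].T
    return M[:3,3]+r*((z-M[2,3])/r[:,2])[:,None]
def cloud(c,M,d):
    v,u=np.mgrid[:d.shape[0],:d.shape[1]]
    P=np.stack([(u-c['cx'])/c['fx']*d,(v-c['cy'])/c['fy']*d,d],-1)
    return P@M[:3,:3].T+M[:3,3]
def save(n,im,s=1): cv2.imwrite('pics/'+n+'.png',cv2.resize(im[...,::-1],None,fx=s,fy=s,interpolation=cv2.INTER_CUBIC))
E
python3 - <<'E'
from h import *
for n in('top','side'):
    c,M,im,d=cam(n); save(n,im,1.5 if n=='top' else 1); print(n,c); np.savez(n,im=im,d=d,M=M)
print(robot.get_obs(), robot.calibration('wrist'))
E
```

```text
pics
top {'fx': 420.9195878546224, 'fy': 420.9195878546224, 'cx': 254.9041988663518, 'cy': 196.24009452277002, 'origin': array([0.41522484, 0.06180846, 1.19957003]), 'attitude': array([-2.17342593,  2.12581277, -0.1896582 ])}
side {'fx': 359.27671975120165, 'fy': 359.27671975120165, 'cx': 253.3502419731639, 'cy': 195.4720588396706, 'origin': array([0.53997158, 0.75455435, 0.6883144 ]), 'attitude': array([-0.13063567,  2.79709438, -1.30543738])}
{'time': 0.1, 'qpos': array([-1.3987984 ,  0.62922947,  0.0384486 ,  1.51825046, -0.02697064,
        0.99634589, -0.02002079]), 'joint_vel': array([-5.14741483e-05, -1.32313960e-03,  4.78174450e-04, -2.68640769e-03,
       -1.91078483e-03,  3.51706682e-04,  9.80965350e-04]), 'joint_efforts': array([ 3.45445951e-03, -5.64515233e+01,  1.23090148e+00, -1.93966770e+01,
        1.14013773e-02,  5.47544769e-03,  1.18989516e-05]), 'eef_pos': array([0.15297051, 0.63119641, 0.24920239]), 'orientation': array([-3.72645164e-01, -3.11925032e+00,  2.68211303e-03]), 'wrist_force': array([ 0.69143917, -0.11948309,  0.5374636 ]), 'torque': array([-0.00118666,  0.01366065,  0.04923508]), 'grip_width': 0.08531341875682695} {'fx': 292.150019088629, 'fy': 292.150019088629, 'cx': 257.12150147987876, 'cy': 192.10445078650733, 'mount': array([[-8.06687458e-05, -9.56698235e-01, -2.91081572e-01,
         7.44943539e-02],
       [ 9.99999836e-01, -2.42375636e-04,  5.19481910e-04,
        -5.37653295e-04],
       [-5.67538508e-04, -2.91081482e-01,  9.56698097e-01,
        -1.24974618e-01],
       [ 0.00000000e+00,  0.00000000e+00,  0.00000000e+00,
         1.00000000e+00]])}
```

View pics/top.png

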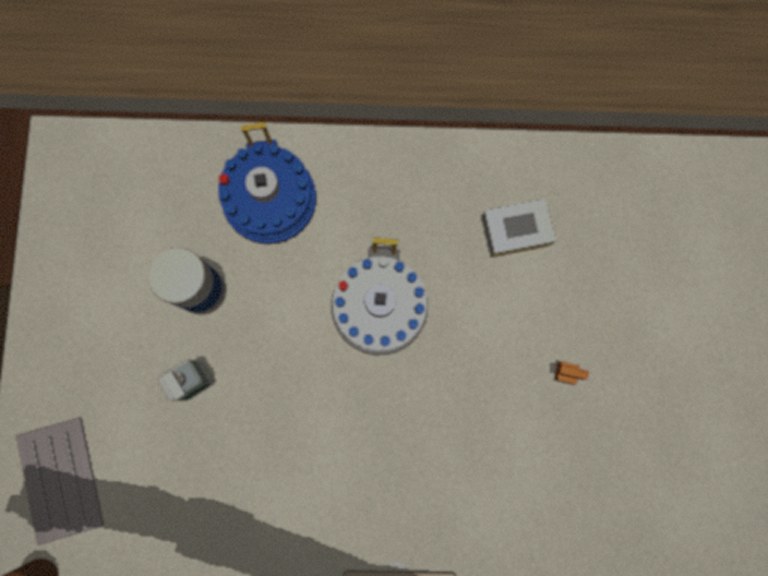

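View pics/side.png

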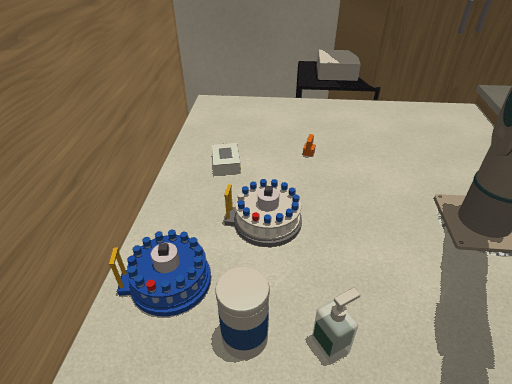

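The top view shows two carousels. The white drum with the grey base is at top px (380,300) and the blue look-alike is at (265,190). The white one fits the description. The orange handle is at (570,372), the carton at (518,226), the wipes at (185,280) and the sanitiser at (183,380).

Run:
```python
from h import *
def masks(im):
    h=cv2.cvtColor(im,cv2.COLOR_RGB2HSV); H,S,V=cv2.split(h)
    return dict(orange=(H>6)&(H<18)&(S>170)&(V>90),yellow=(H>19)&(H<32)&(S>150)&(V>80),red=((H<5)|(H>174))&(S>150)&(V>80))
cr=[]
for n in('top','side'):
    z=np.load(n+'.npz'); im,d,M=z['im'],z['d'],z['M']; c=robot.calibration(n); P=cloud(c,M,d)
    for k,m in masks(im).items():
        N,L,s,ce=cv2.connectedComponentsWithStats(m.astype(np.uint8))
        for i in range(1,N):
            if s[i,4]>12:
                q=P[L==i]; print(n,k,ce[i].round(1),s[i,4],np.median(q,0).round(4),'zmax',q[:,2].max().round(3))
    if n=='top':
        # spindle: dark near (253,199)
        g=im.max(2); sub=np.zeros_like(g); sub[185:215,238:268]=1
        m=((g<80)&(sub>0)).astype(np.uint8); N,L,s,ce=cv2.connectedComponentsWithStats(m); i=1+s[1:,4].argmax()
        print('spindle',ce[i],s[i],plane(c,M,ce[i],.121),P[L==i].mean(0))
        sh=(abs(P[...,2]-.102)<.006)&(sub>0); print('shoulder',P[sh].mean(0),sh.sum())
        m=masks(im)['orange']; t=m&(P[...,2]>.05); print('bar top',t.sum(),P[t].mean(0)); q=P[t][:,:2]; w,v=np.linalg.eigh(np.cov(q.T)); print(w**.5,v)
        a=im[150:240,210:300]; b=im[215:275,350:410]
        cr=np.hstack([cv2.resize(a,(400,400),interpolation=2),cv2.resize(b,(400,400),interpolation=2)]); save('crop',cr)
```

```text
top orange [380.7 247.9] 90 [ 0.4608 -0.3073  0.0607] zmax 0.066
top yellow [168.7  84.1] 37 [0.8915 0.2855 0.1062] zmax 0.11
top yellow [256.4 160.7] 38 [0.6839 0.0401 0.1022] zmax 1.2
top red [148.9 119.1] 24 [0.7946 0.3338 0.0937] zmax 0.099
top red [228.4 190.1] 17 [0.6047 0.1129 0.0886] zmax 0.092
spindle [253. 199.] [250 196   7   7  41] [[0.57731958 0.04619005 0.121     ]] [0.57734827 0.04618803 0.12081336]
shoulder [0.57781935 0.04657491 0.10195295] 287
bar top 66 [ 0.46130947 -0.30415653  0.06141419]
[0.00505853 0.01344327] [[-0.98443185  0.17576669]
 [ 0.17576669  0.98443185]]
side orange [308.7 146.6] 166 [ 0.4638 -0.2903  0.0289] zmax 0.065
side yellow [227.8 200.1] 154 [0.6847 0.0562 0.0748] zmax 0.688
side yellow [116.3 264.9] 243 [0.8899 0.2899 0.0823] zmax 0.688
side red [255.1 216.3] 49 [0.6055 0.1194 0.0884] zmax 0.091
side red [150.5 284.7] 76 [0.7951 0.3407 0.0923] zmax 0.095
```

View pics/crop.png

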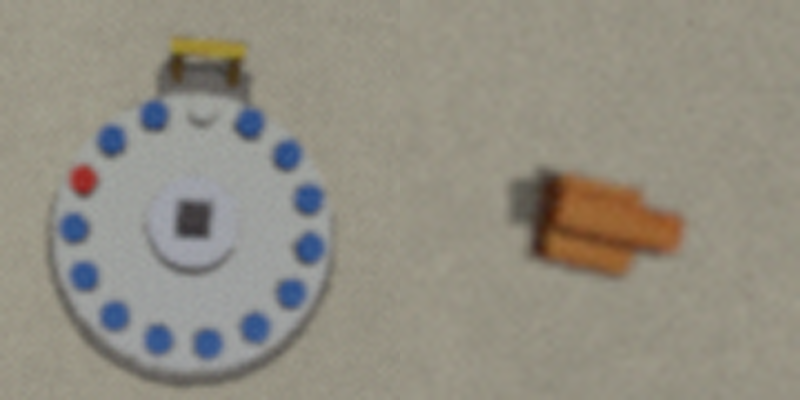

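The white carousel is confirmed in the crop: drum axis at about (0.577, 0.0465), with the white cap at the gate and the red cap three places anticlockwise. I'll move above it to measure the spindle angle up close.

Request:
carry_out:
  series:
    - [[-1, -39, -33, -6, 0, 0, 0], [-1, -39, -33, -6, 0, 0, 0], [-1, -39, -33, -6, 0, 0, 0], [-1, -39, -33, -6, 0, 0, 0], [-1, -39, -33, -6, 0, 0, 0], [-1, -39, -33, -6, 0, 0, 0], [-1, -39, -33, -6, 0, 0, 0], [-1, -39, -33, -6, 0, 0, 0], [-1, -39, -33, -4, 0, 0, 0], [-1, -39, -33, 0, 0, 0, 0]]

```text
time: 1.35
eef_pos: [0.4552, 0.2178, 0.3022]
orientation: [0.372, 3.119, 0.001]
wrist_force: [-0.3, -0.2, -0.2]
grip_width: 0.0857
```

Request:
carry_out:
  series:
    - [[-1, -39, -33, 0, 0, 0, 0], [-1, -39, -33, 0, 0, 0, 0], [-1, -39, -33, 0, 0, 0, 0], [-1, -39, -33, 0, 0, 0, 0], [-1, 0, 0, 0, 0, 0, 0.18], [-1, 0, 0, 0, 0, 0, 0.18], [-1, 0, 0, 0, 0, 0, 0.18], [-1, 0, 0, 0, 0, 0, 0.18], [-1, 0, 0, 0, 0, 0, 0.1], [-1, 0, 0, 0, 0, 0, 0]]

```text
time: 2.6
eef_pos: [0.5746, 0.0542, 0.3016]
orientation: [-1.583, -2.713, 0.001]
wrist_force: [0.9, 0.5, 0.2]
grip_width: 0.0856
```

Run:
```python
from h import *
o=robot.get_obs(); Rm=R.from_rotvec(o['orientation']).as_matrix(); print(o['time'],o['eef_pos'],np.degrees(np.arctan2(Rm[1,0],Rm[0,0])),o['qpos'])
c,M,im,d=cam('wrist'); np.savez('w1',im=im,d=d,M=M); save('w1',im); P=cloud(c,M,d)
ax=np.array([.5775,.0465]); r=np.hypot(*(P[...,:2]-ax).transpose(2,0,1))
print('shoulder', P[(abs(P[...,2]-.102)<.005)&(r<.04)].mean(0))
m=((r<.022)&(P[...,2]>.115)).astype(np.uint8); k,_=cv2.findContours(m,0,1); k=max(k,key=cv2.contourArea)
print('top depth',P[m>0].mean(0),m.sum())
w=plane(c,M,k[:,0],.121)[:,:2]; b=cv2.minAreaRect((w*1000).astype(np.float32)); print(b)
g=((r<.022)&(im.max(2)<90)).astype(np.uint8); k,_=cv2.findContours(g,0,1); k=max(k,key=cv2.contourArea)
w=plane(c,M,k[:,0],.118)[:,:2]; print('dark',cv2.minAreaRect((w*1000).astype(np.float32)))
```

```text
2.6 [0.57458143 0.05423885 0.30156829] 119.46748557571127 [-0.38138063  0.49006686  0.36727279  1.66697038 -0.19895692  1.02255839
  0.56503433]
shoulder [0.57943405 0.04867598 0.10308667]
top depth [0.56913303 0.06174482 0.34910536] 4651
((693.8727416992188, -164.49237060546875), (132.12132263183594, 83.5079116821289), 29.520648956298828)
dark ((695.40478515625, -167.27069091796875), (133.4185028076172, 84.32780456542969), 29.520654678344727)
```

View pics/w1.png

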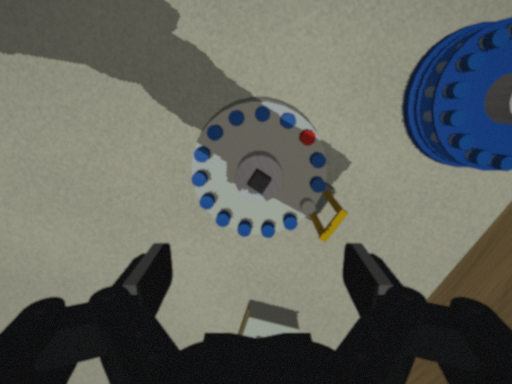

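The wrist view shows the spindle at (259,181), a dark tilted square, with the red cap at (307,137) and the gate at (330,217). My mask also caught the fingers, so I'll redo it limited to the spindle.

Run:
```python
from h import *
z=np.load('w1.npz'); im,d,M=z['im'],z['d'],z['M']; c=robot.calibration('wrist'); P=cloud(c,M,d)
g=im.max(2).astype(int); print(g[165:198:2,243:276:2])
for T in (55,70):
  m=np.zeros(g.shape,np.uint8); m[163:200,240:280]=(g[163:200,240:280]<T)
  N,L,s,ce=cv2.connectedComponentsWithStats(m); i=L[181,259]; k,_=cv2.findContours((L==i).astype(np.uint8),0,1); k=k[0]
  w=plane(c,M,k[:,0],.119)[:,:2]; print(T,s[i],cv2.minAreaRect((w*1000).astype(np.float32)), plane(c,M,ce[i],.118))
# fit of tubes -> axis: blue caps
h=cv2.cvtColor(im,cv2.COLOR_RGB2HSV); b=((h[...,0]>95)&(h[...,0]<125)&(h[...,1]>120)).astype(np.uint8); b[:,380:]=0
N,L,s,ce=cv2.connectedComponentsWithStats(b); Q=plane(c,M,ce[1:][s[1:,4]>40],.088)[:,:2]
A=np.c_[2*Q,np.ones(len(Q))]; x=np.linalg.lstsq(A,(Q**2).sum(1),rcond=None)[0]; print('axis from caps',x[:2],(x[2]+x[:2]@x[:2])**.5,len(Q))
a=np.degrees(np.arctan2(*(Q-x[:2]).T[::-1])); print('mod24',np.sort(a%24))
```

```text
[[ 99  98 100  97 100 101 104 103 100  99 102 104 101 100 104 102 102]
 [ 98  98  98  97  96 101  98  93 100  99 101 103 100  99 104 102 102]
 [ 97  99  98  99  97  98  76  44  73  93  98 100 102 100 100 102 103]
 [ 96  99  98  99  98  85  38  29  30  52  83  98 101 102 101 103 103]
 [ 97 100  99  99  92  56  29  35  32  31  37  71  93 102 100 101 104]
 [ 95  97 100  95  73  31  34  36  38  34  30  33  50  83  98 101 103]
 [ 97  96  99  84  39  33  38  36  41  38  35  34  32  38  77 100 104]
 [ 97  96  89  55  34  38  39  39  39  35  38  38  33  34  69  98 101]
 [ 97  95  74  36  35  41  40  37  40  39  38  36  36  48  87 101 100]
 [ 95  93  57  32  38  37  40  39  38  38  41  37  40  71 101 101 100]
 [ 96  96  75  46  39  38  40  37  37  35  39  39  59  94 102 101 101]
 [ 98  98  96  85  61  41  39  41  37  37  41  49  85 100 101 100 101]
 [128 123 119  97  94  75  50  41  37  39  46  78 103  97 100 102 103]
 [160 158 148 106  97  99  90  71  47  44  64  97 104 100 100 102 104]
 [160 160 160 146 120 124 113 124  94  66  86  99 103 102  98 100 102]
 [161 160 160 162 157 159 157 159 155 123 104 100 104 103 100  97 102]
 [160 159 158 160 161 159 160 162 161 159 137 102 102 103 106 111 103]]
55 [248 169  23  24 329] ((578.8760986328125, 49.16078567504883), (20.698156356811523, 19.51447296142578), 86.2681655883789) [[0.57886762 0.04911199 0.118     ]]
70 [247 169  25  25 369] ((578.8282470703125, 49.09407424926758), (22.110450744628906, 20.812833786010742), 87.15670776367188) [[0.57889152 0.04896538 0.118     ]]
axis from caps [0.57944742 0.04818643] 0.07118052127989342 13
mod24 [20.44740356 20.45422223 20.46391006 20.51016221 20.51967649 20.52817239
 20.54165595 20.55624187 20.55942316 20.68791582 20.6897821  20.70784219
 20.71723176]
```

Request:
carry_out:
  series:
    - [[-1, -32, -34, 0, 0, 0, 0.115], [-1, -35, -30, 0, 0, 0, 0.115], [-1, -38, -26, 0, 0, 0, 0.115], [-1, -41, -21, 0, 0, 0, 0.115], [-1, -43, -17, 10, 0, 0, 0.115], [-1, -44, -13, 20, 0, 0, 0.115], [-1, -45, -9, 20, 0, 0, 0], [-1, -45, -9, 20, 0, 0, 0], [-1, 0, 0, 0, 0, 0, 0], [-1, 0, 0, 0, 0, 0, 0]]

```text
time: 3.9
eef_pos: [0.4549, -0.294, 0.2319]
orientation: [-2.408, -2.017, -0.001]
wrist_force: [0.1, -0.1, 0.3]
grip_width: 0.0858
```

Run:
```python
from h import *
o=robot.get_obs(); Rm=R.from_rotvec(o['orientation']).as_matrix(); print(o['time'],o['eef_pos'],np.degrees(np.arctan2(Rm[1,0],Rm[0,0])),o['qpos'])
c,M,im,d=cam('wrist'); np.savez('w2',im=im,d=d,M=M); save('w2',im); P=cloud(c,M,d)
H,S,V=cv2.split(cv2.cvtColor(im,cv2.COLOR_RGB2HSV)); m=(H>4)&(H<20)&(S>150)&(V>60)
near=np.hypot(P[...,0]-.461,P[...,1]+.305)<.08; m&=near
for lo,hi,zz in((.055,.07,.062),(.022,.034,.028)):
    t=(m&(P[...,2]>lo)&(P[...,2]<hi)).astype(np.uint8); N,L,s,ce=cv2.connectedComponentsWithStats(t); i=1+s[1:,4].argmax()
    v,u=np.nonzero(L==i); w=plane(c,M,np.c_[u,v],zz)[:,:2]*1000; print(zz,len(u),cv2.minAreaRect(w.astype(np.float32)),P[L==i].mean(0))
```

```text
3.9 [ 0.45492625 -0.29401783  0.23189474] 79.90675675468309 [ 0.17386929  0.54620147  0.52949221  1.85165538 -0.36102451  0.84050661
  0.70830489]
0.062 681 ((463.5908508300781, -305.3100891113281), (50.11876678466797, 15.658191680908203), 80.06575775146484) [ 0.46337748 -0.30420749  0.06265037]
0.028 246 ((450.8530578613281, -303.1795959472656), (34.95423889160156, 9.565987586975098), 78.05094146728516) [ 0.45094032 -0.30300317  0.02884928]
```

View pics/w2.png

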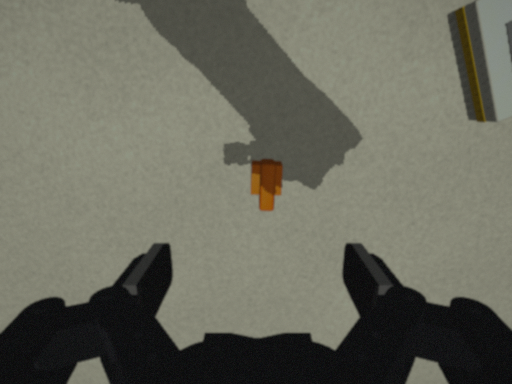

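The handle is at (266,185) in the wrist view: centre (0.4636, −0.3053), bar at 80°, already aligned with the tool. I'll descend and grip it.

Request:
carry_out:
  series:
    - [[-1, -10, 10.5, 0, 0, 0, 0.003], [-1, 0, 0, 40, 0, 0, 0], [-1, 0, 0, 40, 0, 0, 0], [-1, 0, 0, 40, 0, 0, 0], [-1, 0, 0, 30, 0, 0, 0], [-1, 0, 0, 20, 0, 0, 0], [-1, 0, 0, 9, 0, 0, 0], [-1, 0, 0, 0, 0, 0, 0], [0.3, 0, 0, 0, 0, 0, 0], [0.3, 0, 0, 0, 0, 0, 0]]

```text
time: 5.2
eef_pos: [0.4639, -0.3064, 0.0538]
orientation: [2.411, 2.012, 0.001]
wrist_force: [0.3, -0.8, 0.4]
grip_width: 0.0518
```

Request:
carry_out:
  series:
    - [[0.5, 0, 0, 0, 0, 0, 0], [1, 0, 0, 0, 0, 0, 0], [1, 0, 0, 0, 0, 0, 0], [1, 0, 0, 0, 0, 0, 0], [1, 0, 0, 0, 0, 0, 0], [1, 0, 0, 0, 0, 0, 0], [1, 0, 0, 0, 0, 0, 0]]

```text
time: 6.08
eef_pos: [0.4636, -0.3063, 0.0534]
orientation: [2.412, 2.012, 0.001]
wrist_force: [0.0, -0.3, 4.9]
grip_width: 0.0153
```

Request:
carry_out:
  series:
    - [[1, 0, 0, -20, 0, 0, 0], [1, 0, 0, -40, 0, 0, 0], [1, 0, 0, -40, 0, 0, 0], [1, 0, 0, -50, 0, 0, 0], [1, 41, 5.7, -47, 0, 0, 0], [1, 41, 5.7, 0, 0, 0, 0], [1, 41, 5.7, 0, 0, 0, 0], [1, 41, 5.7, 0, 0, 0, 0], [1, 41, 5.7, 0, 0, 0, 0], [1, 41, 5.7, 0, 0, 0, 0]]

```text
time: 7.32
eef_pos: [0.5408, -0.0688, 0.2494]
orientation: [-2.412, -2.012, 0.001]
wrist_force: [0.8, -0.2, -0.7]
grip_width: 0.0148
```

Request:
carry_out:
  series:
    - [[1, 41, 5.7, 0, 0, 0, 0], [1, 41, 5.7, 0, 0, 0, 0], [1, 41, 5.7, 0, 0, 0, -0.085], [1, 0, 0, 0, 0, 0, -0.18], [1, 0, 0, 0, 0, 0, -0.18], [1, 0, 0, 0, 0, 0, -0.18], [1, 0, 0, 0, 0, 0, -0.18], [1, 0, 0, 0, 0, 0, -0.18], [1, 0, 0, 0, 0, 0, -0.18], [1, 0, 0, 0, 0, 0, -0.18]]

```text
time: 8.57
eef_pos: [0.5791, 0.0476, 0.2492]
orientation: [-0.624, -3.077, 0.001]
wrist_force: [-0.0, 0.5, -1.8]
grip_width: 0.0151
```

Request:
carry_out:
  series:
    - [[1, 0, 0, 0, 0, 0, -0.18], [1, 0, 0, 0, 0, 0, -0.166], [1, 0, 0, 0, 0, 0, 0], [1, 0, 0, 0, 0, 0, 0]]

```text
time: 9.07
eef_pos: [0.5795, 0.0475, 0.2495]
orientation: [-0.099, -3.139, 0.0]
wrist_force: [0.5, 0.7, -1.5]
grip_width: 0.0153
```

Run:
```python
from h import *
o=robot.get_obs(); Rm=R.from_rotvec(o['orientation']).as_matrix(); print(o['time'],o['eef_pos'],np.degrees(np.arctan2(Rm[1,0],Rm[0,0])),o['qpos'],Rm[:,2])
c,M,im,d=cam('wrist'); np.savez('w3',im=im,d=d,M=M); save('w3',im,1.5); P=cloud(c,M,d)
H,S,V=cv2.split(cv2.cvtColor(im,cv2.COLOR_RGB2HSV)); m=(H>4)&(H<20)&(S>150)&(V>60)
q=P[m&(P[...,2]>.15)]; print(len(q),q.min(0),q.max(0))
T=np.eye(4);T[:3,:3]=Rm;T[:3,3]=o['eef_pos']; t=(q-T[:3,3])@Rm; print('tool frame pctl',np.percentile(t,[2,50,98],axis=0))
```

```text
9.075 [0.57952819 0.04746867 0.24952638] 176.40048782291998 [-0.18975602  0.53082697  0.09194612  1.71633352 -0.05939213  0.89796416
  1.43464594] [-8.12932741e-04 -1.51510094e-04 -9.99999658e-01]
5058 [0.50516149 0.02991283 0.19675758] [0.60431026 0.06548728 0.37456137]
tool frame pctl [[-0.02178875 -0.01634803 -0.01063597]
 [ 0.01228784 -0.00047958 -0.00893007]
 [ 0.02577768  0.01561251  0.04787847]]
```

View pics/w3.png

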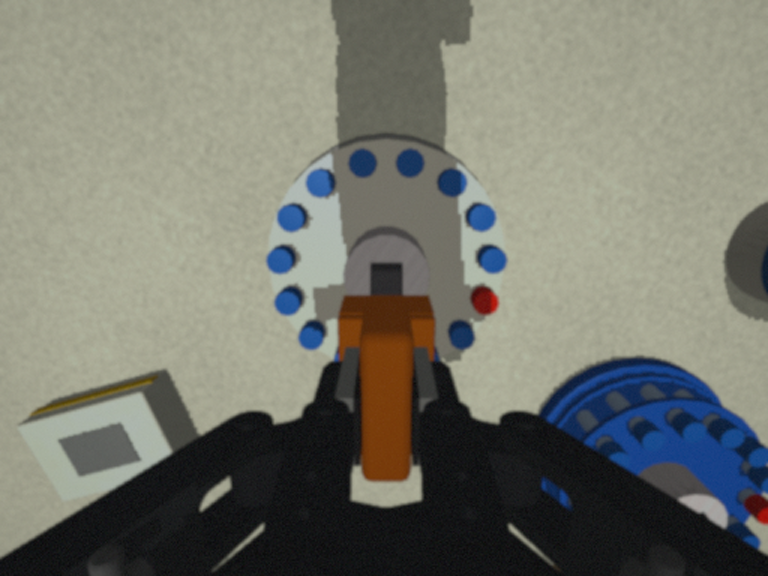

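The wrist view shows the handle held square. The hub's front edge is at (386,298), and the spindle is visible beyond it at (387,280), almost aligned. I'll measure the handle's offset in the hand and the spindle's lateral position in the same picture.

Run:
```python
from h import *
z=np.load('w3.npz'); im,d,M=z['im'],z['d'],z['M']; c=robot.calibration('wrist'); P=cloud(c,M,d)
o=robot.get_obs(); Rm=R.from_rotvec(o['orientation']).as_matrix(); t=(P-o['eef_pos'])@Rm
H,S,V=cv2.split(cv2.cvtColor(im,cv2.COLOR_RGB2HSV)); m=(H>4)&(H<20)&(S>150)&(V>60)
def rect(mask,zt,n):
    mk=mask.astype(np.uint8); N,L,s,_=cv2.connectedComponentsWithStats(mk); i=1+s[1:,4].argmax(); v,u=np.nonzero(L==i)
    w=(plane(c,M,np.c_[u,v],o['eef_pos'][2]-zt)-o['eef_pos'])@Rm*1000; b=cv2.minAreaRect(w[:,:2].astype(np.float32)); print(n,len(u),b,w[:,:2].min(0),w[:,:2].max(0),'z',np.median(t[L==i][:,2]))
bar=m&(t[...,2]>-.013)&(t[...,2]<-.006); rect(bar,np.median(t[bar][:,2]),'bar')
hub=m&(t[...,2]>.02)&(t[...,2]<.03); rect(hub,np.median(t[hub][:,2]),'hubtop')
# hub front face: top and bottom edge pixel columns
f=m&(t[...,2]>.03); q=t[f]; print('front face tool x med',np.median(q[:,0]),'y',q[:,1].min(),q[:,1].max(),'zmax',np.percentile(q[:,2],99)); 
A=np.c_[q[:,1],q[:,2],np.ones(len(q))]; print('face yaw/tilt',np.linalg.lstsq(A,q[:,0],rcond=None)[0])
g=im.max(2); sp=np.zeros(g.shape,bool); sp[172:196,240:276]=g[172:196,240:276]<60
v,u=np.nonzero(sp); w=(plane(c,M,np.c_[u,v],.121)-o['eef_pos'])@Rm*1000
for r in range(174,196,3): k=v==r; print(r,u[k].min(),u[k].max(),w[k,0].mean().round(1),w[k,1].min().round(1),w[k,1].max().round(1)) if k.any() else 0
b=((H>95)&(H<125)&(S>120)).astype(np.uint8); b[:,345:]=0; b[225:]=0
N,L,s,ce=cv2.connectedComponentsWithStats(b); Q=plane(c,M,ce[1:][s[1:,4]>60],.089)[:,:2]; A=np.c_[2*Q,np.ones(len(Q))]; x=np.linalg.lstsq(A,(Q**2).sum(1),rcond=None)[0]; print('axis',x[:2],(x[2]+x[:2]@x[:2])**.5,len(Q),np.sort(np.degrees(np.arctan2(*(Q-x[:2]).T[::-1]))%24))
sh=np.array([.579,.0485]); k=(abs(P[...,2]-.102)<.005)&(np.hypot(P[...,0]-.579,P[...,1]-.0485)<.04); k[:,:]&=~m; 
print('shoulder z',np.median(P[k][:,2]))
```

```text
bar 3302 ((1.8670825958251953, -0.5507583618164062), (51.284915924072266, 15.345390319824219), 0.8404760956764221) [-23.71188441  -8.12260255] [27.49998918  7.31216967] z -0.00933579474491705
hubtop 338 ((10.304411888122559, -13.614608764648438), (18.79236602783203, 8.2095308303833), 1.8146485090255737) [  1.02511968 -17.89856985] [19.57144405 -9.26641526] z 0.02450169867837435
front face tool x med 0.017575669859944 y -0.017754645620983226 0.016824145047596266 zmax 0.05243935330493687
face yaw/tilt [-1.98581614e-03  7.68432377e-05  1.75818176e-02]
177 248 267 11.6 -8.6 8.4
180 248 267 8.8 -8.6 8.4
183 248 267 6.1 -8.6 8.4
186 248 267 3.3 -8.7 8.5
189 248 267 0.4 -8.7 8.5
192 248 267 -2.4 -8.7 8.5
195 248 267 -5.2 -8.7 8.5
axis [0.57715932 0.04720142] 0.06984759755532934 11 [19.21615633 19.220466   19.55217705 19.68175936 19.96515827 20.78855976
 21.16693509 21.52026848 21.65850182 21.69143338 21.75739219]
shoulder z 0.1031728982976318
```

Run:
```python
from h import *
z=np.load('w3.npz'); im,M=z['im'],z['M']; c=robot.calibration('wrist'); g=im.max(2).astype(int)
o=robot.get_obs(); Rm=R.from_rotvec(o['orientation']).as_matrix()
col=g[168:200,252:264].mean(1); print(list(zip(range(168,200),col.round())))
e=168+np.interp(-(col[:12].max()+40)/2,-col[:12],np.arange(12)); print(e)
for zz,off in((.102,10),(.115,10)):
  print(zz,((plane(c,M,[258,e],zz)-o['eef_pos'])@Rm*1000)[0]-[off,0,0])
# same on w1, centre via both
```

```text
[(168, np.float64(116.0)), (169, np.float64(115.0)), (170, np.float64(116.0)), (171, np.float64(116.0)), (172, np.float64(115.0)), (173, np.float64(112.0)), (174, np.float64(98.0)), (175, np.float64(69.0)), (176, np.float64(40.0)), (177, np.float64(33.0)), (178, np.float64(32.0)), (179, np.float64(34.0)), (180, np.float64(38.0)), (181, np.float64(42.0)), (182, np.float64(45.0)), (183, np.float64(44.0)), (184, np.float64(45.0)), (185, np.float64(45.0)), (186, np.float64(45.0)), (187, np.float64(44.0)), (188, np.float64(44.0)), (189, np.float64(45.0)), (190, np.float64(45.0)), (191, np.float64(44.0)), (192, np.float64(44.0)), (193, np.float64(44.0)), (194, np.float64(46.0)), (195, np.float64(48.0)), (196, np.float64(59.0)), (197, np.float64(73.0)), (198, np.float64(78.0)), (199, np.float64(79.0))]
174.69176136363637
0.102 [ -0.84447608   0.41757559 147.62734607]
0.115 [  2.27743052   0.37148432 134.62918303]
```

Request:
carry_out:
  series:
    - [[1, -0.7, 0.35, 0, 0, 0, 0], [1, 0, 0, 30, 0, 0, 0], [1, 0, 0, 25, 0, 0, 0], [1, 0, 0, 13, 0, 0, 0], [1, 0, 0, 3, 0, 0, 0], [1, 0, 0, 3, 0, 0, 0], [1, 0, 0, 3, 0, 0, 0], [1, 0, 0, 3, 0, 0, 0]]

```text
time: 10.12
eef_pos: [0.5809, 0.048, 0.1703]
orientation: [0.094, 3.139, 0.0]
wrist_force: [-0.2, -1.0, -1.2]
grip_width: 0.0149
```

Request:
carry_out:
  series:
    - [[1, 0, 0, 2, 0, 0, 0], [1, 0, 0, 2, 0, 0, 0], [1, 0, 0, 2, 0, 0, 0], [1, 0, 0, 2, 0, 0, 0], [1, 0, 0, 0, 0, 0, 0]]

```text
time: 10.75
eef_pos: [0.5804, 0.048, 0.1617]
orientation: [-0.094, -3.14, 0.0]
wrist_force: [-0.4, 0.4, -0.9]
grip_width: 0.0148
```

Request:
carry_out:
  series:
    - [[1, 0, 0, 2, 0, 0, 0], [1, 0, 0, 2, 0, 0, 0], [1, 0, 0, 1, 0, 0, 0], [1, 0, 0, 1, 0, 0, 0], [1, 0, 0, 0, 0, 0, 0]]

```text
time: 11.38
eef_pos: [0.5805, 0.048, 0.1558]
orientation: [-0.094, -3.14, 0.0]
wrist_force: [0.3, -0.6, -1.7]
grip_width: 0.0151
```

Request:
carry_out:
  series:
    - [[1, 0, 0, 1, 0, 0, 0], [1, 0, 0, 1, 0, 0, 0], [1, 0, 0, 0, 0, 0, 0]]

```text
time: 11.75
eef_pos: [0.5805, 0.048, 0.1554]
orientation: [0.094, 3.14, 0.0]
wrist_force: [-3.8, 1.2, 10.6]
grip_width: 0.0151
```

Contact at z = 0.1555 with 10 N, as predicted for home. I'll turn clockwise in stages and check the drum angle by camera.

Request:
carry_out:
  series:
    - [[1, 0, 0, 0.5, 0, 0, 0.07], [1, 0, 0, 0, 0, 0, 0.08], [1, 0, 0, 0, 0, 0, 0.08], [1, 0, 0, 0, 0, 0, 0.08], [1, 0, 0, 0, 0, 0, 0.08], [1, 0, 0, 0, 0, 0, 0.08], [1, 0, 0, 0, 0, 0, 0.08], [1, 0, 0, 0, 0, 0, 0.08], [1, 0, 0, 0, 0, 0, 0.07], [1, 0, 0, 0, 0, 0, 0]]

```text
time: 13.0
eef_pos: [0.58, 0.0479, 0.1554]
orientation: [-1.165, -2.917, -0.0]
wrist_force: [-5.9, -2.0, 15.1]
grip_width: 0.0152
```

```bash
cat > drum.py <<'E'
from h import *
import sys
o=robot.get_obs(); Rm=R.from_rotvec(o['orientation']).as_matrix(); a=np.degrees(np.arctan2(Rm[1,0],Rm[0,0]))
print(o['time'],o['eef_pos'],'turned',176.6-a,'F',o['wrist_force'],'T',o['torque'],o['qpos'][6])
ax=np.array([.579,.0480])
for n in('top','side','wrist'):
    c,M,im,d=cam(n); save(n+sys.argv[1],im,1.5)
    H,S,V=cv2.split(cv2.cvtColor(im,cv2.COLOR_RGB2HSV))
    for k,m in dict(blue=(H>95)&(H<125)&(S>110),red=((H<5)|(H>174))&(S>140)&(V>40)).items():
        N,L,s,ce=cv2.connectedComponentsWithStats(m.astype(np.uint8)); ok=s[1:,4]>10; q=plane(c,M,ce[1:],.088)[:,:2]-ax; r=np.hypot(*q.T); ok&=(r>.063)&(r<.081)
        an=np.degrees(np.arctan2(q[ok,1],q[ok,0])); print(n,k,(np.sort(an) if k=='red' else np.round(np.sort(an%24),1)))
E
python3 drum.py a
```

```text
13.0 [0.5800458  0.047891   0.15538326] turned 40.1308099125244 F [-5.86689291 -1.98147849 15.12454543] T [-0.04102035  1.24906873  0.19378287] 0.9294313728762701
top blue [9.8]
top red []
side blue [ 2.8  7.   8.   8.5 10.4 11.4 12.2]
side red [37.82416523]
wrist blue [ 7.7  9.6  9.6  9.7  9.7  9.8  9.8 10.  10.1 10.2 10.5]
wrist red [34.29077279]
```

Request:
carry_out:
  series:
    - [[1, 0, 0, 0, 0, 0, 0.08], [1, 0, 0, 0, 0, 0, 0.08], [1, 0, 0, 0, 0, 0, 0.08], [1, 0, 0, 0, 0, 0, 0.08], [1, 0, 0, 0, 0, 0, 0.08], [1, 0, 0, 0, 0, 0, 0.07], [1, 0, 0, 0, 0, 0, 0.06], [1, 0, 0, 0, 0, 0, 0.04], [1, 0, 0, 0, 0, 0, 0.02], [1, 0, 0, 0, 0, 0, 0]]

```text
time: 14.4
eef_pos: [0.5803, 0.048, 0.1554]
orientation: [-1.962, -2.453, -0.002]
wrist_force: [-5.7, 0.2, 14.9]
grip_width: 0.015
```

```bash
python3 drum.py b
```

```text
14.4 [0.5803158  0.0480398  0.15538346] turned 73.92080576681265 F [-5.66367933  0.24694724 14.85820423] T [-0.00270997  1.18067614  0.09538913] 0.48985506475968643
top blue [ 1.   1.4 23.8]
top red []
side blue [ 1.1  3.2  3.6  4.5 15.9 21.9 22.5 23.6]
side red [3.29883178]
wrist blue [ 0.1  0.5  1.2 22.1 23.4 23.5 23.5 23.6 23.6 23.6 23.8]
wrist red [0.81812228]
```

View pics/wristb.png

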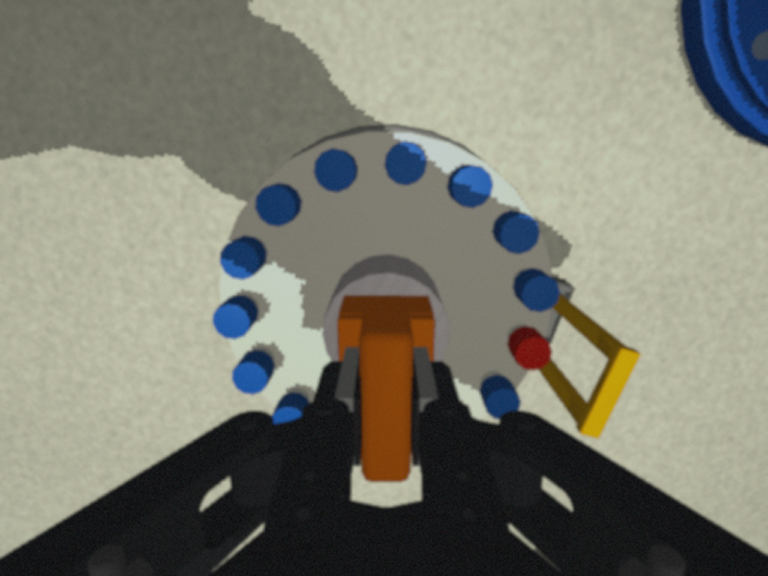

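The red cap is at (530,348), just short of the gate at (610,390). The drum is at about 69°, so about 3° remains.

Request:
carry_out:
  series:
    - [[1, 0, 0, 0, 0, 0, 0.02], [1, 0, 0, 0, 0, 0, 0.02], [1, 0, 0, 0, 0, 0, 0.012], [1, 0, 0, 0, 0, 0, 0], [1, 0, 0, 0, 0, 0, 0], [1, 0, 0, 0, 0, 0, 0]]

```text
time: 15.3
eef_pos: [0.5803, 0.048, 0.1554]
orientation: [-2.025, -2.401, -0.002]
wrist_force: [-5.1, -0.4, 14.5]
grip_width: 0.0149
```

```bash
python3 drum.py c
python3 - <<'E'
from h import *
# fit caps on drum well seen (circle fit + phase), same image: gate bearing
c,M,im,d=cam('wrist'); H,S,V=cv2.split(cv2.cvtColor(im,cv2.COLOR_RGB2HSV))
y=((H>19)&(H<32)&(S>150)&(V>60)); P=cloud(c,M,d); k=y&(abs(P[...,2]-.103)<.006)
v,u=np.nonzero(k); w=plane(c,M,np.c_[u,v],.103)[:,:2]; b=cv2.minAreaRect((w*1000).astype(np.float32)); print(b,len(u))
g=np.array(b[0])/1000-[.579,.048]; print('gate bearing',np.degrees(np.arctan2(g[1],g[0])),np.hypot(*g))
E
```

```text
15.3 [0.58032907 0.04803349 0.15538554] turned 76.87997459715197 F [-5.1041915  -0.38040448 14.517949  ] T [0.01424929 1.13477801 0.14990251] 0.45106827047414644
top blue [21.3 21.6 22.7]
top red []
side blue [ 0.2  1.2  1.3 13.4 19.3 19.3 20.8 22.8]
side red [0.59094862]
wrist blue [19.2 20.4 20.5 20.5 20.6 20.7 20.7 20.9 21.1 21.6 22.2]
wrist red [-2.06590734]
((684.2800903320312, 41.354652404785156), (46.54509735107422, 12.695069313049316), 86.44378662109375) 1053
gate bearing -3.6117551840639677 0.10548961117087269
```

View pics/topc.png

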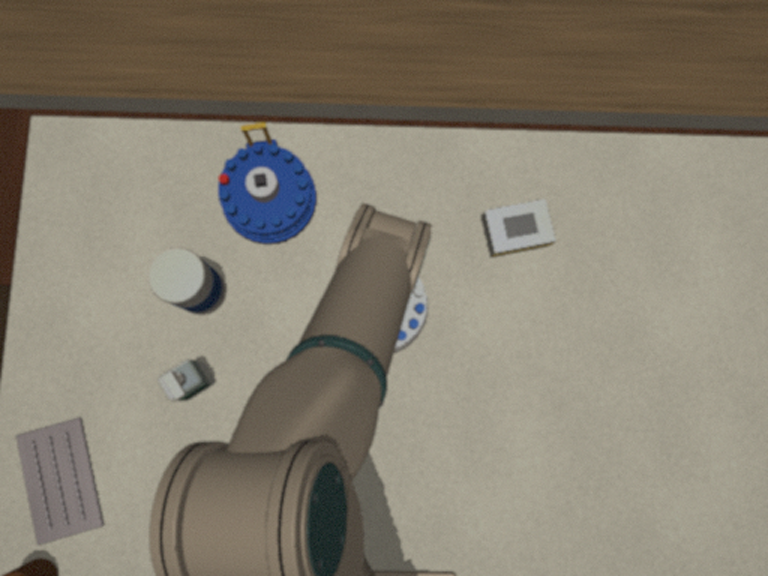

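The cap phase is 20.6°, the same as at home, so the drum has turned 72°. The torque is 0.15 N m, below the next peak, and the bystanders haven't moved. Handing in.

```bash
python3 -c "
from plant import robot
print(robot.close_job())"
```

```text
the job is handed in; nothing more can be done
None
```

The handle is on the white carousel's spindle, pushed home and turned clockwise by three clicks. I handed the job in at about 15.5 s with the arm still gripping and holding it there.

- **Fit:** the TCP came to rest at z = 0.1554, the height expected when the handle's underside is on the shoulder. It is pressed down with about 15 N.
- **Drum angle:** the handle turned 76.9°, about 5° more than the drum, which free play and flex explain. The blue caps in the wrist view gave the drum at about 72.0°, which is the third stop. The holding torque was 0.15 N m, below the next peak, so it has not run on.
- **Gate:** it bears −3.6° from the axis and the cap pattern −3.4°.
- **Disagreements:** the red cap on its own read −2.1° in the wrist view, about 1.4° short of the gate. The side view read it at +0.6°, about 4° short. The side camera gave scattered angles throughout, and I trusted the average over the blue caps instead.
- **Bystanders:** the wipes, sanitiser and carton stood at the same places in the last top view.

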